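Fallen cocoa tin back to the free bay

TASK

One of the three square cocoa tins has fallen over on the counter. Stand it up on the open counter, lid up, and let go of it; then take it again from above and set it gently, without dropping it, lid up in whichever bay of the low metal rack is free. Leave the other tins and everything else on the counter where they are.

Things in the scene. Friction and masses are not known exactly. Their poses are not given: they have to be found in the camera images.
- tin: The fallen square steel tin, loose, 0.17 to 0.35 kg, at first lying on a flat side: body 56 x 56 mm, 105 mm to the shoulder, 121 mm to the top of the lid (round, white, 42 mm across, 14 mm high). Origin at the centre of its base (28 mm up while lying); z axis from base to lid, x and y axes square to the flat sides. The lid points left, right, away from the robot or between.
- tin_b: Steel tin of the same kind (body 56 x 56 mm, 105 mm to the shoulder, 121 mm to the top of the lid), standing loose in one bay of the rack, origin at the centre of its base, z axis up.
- tin_c: Steel tin of the same kind (body 56 x 56 mm, 105 mm to the shoulder, 121 mm to the top of the lid), standing loose in another bay of the rack, origin at the centre of its base, z axis up.
- rack: Low open-topped aluminium rack fixed to the counter, 85 mm (its x axis) by 245 mm (its y axis), walls 35 mm high, walls and floor 5 mm thick; two dividers make a row of three bays along its y axis, each 75 x 75 mm inside, 80 mm apart; two hold a tin and one is free. Origin at the centre of its underside.
- bay0 (a point): Centre of the inner floor of the rack's first bay (5 mm above the counter), at -80 mm along the rack's y axis.
- bay1 (a point): Centre of the inner floor of the rack's middle bay (5 mm above the counter), at 0 mm along the rack's y axis.
- bay2 (a point): Centre of the inner floor of the rack's last bay (5 mm above the counter), at 80 mm along the rack's y axis.
- cup: White cup, 64 mm across and 65 mm high, loose, between the rack and the robot. Origin at the centre of its underside. Leave alone.
- scraper: Steel bench scraper with a wooden grip lying flat, about 110 x 90 mm, 22 mm high, loose, near the robot. Origin under the blade's middle. Leave alone.
- spatula: Spatula 240 mm long lying about across the counter beyond the fallen tin, loose. Origin at its middle, on its underside. Leave alone.
- jar: Amber glass jar, 64 mm across and 90 mm high, loose, beyond the middle of the counter. Origin at the centre of its underside. Leave alone.
Things that resemble listed ones, but are neither listed nor needed, are in the scene too. What is shaped like the tin but pink or turquoise is not meant.

How it is judged:
On the way:
1. the tin stands on the counter, outside the rack, lid up, let go and still (angle between tin's own z axis and vertical below 0.12 rad and contact force between the fingers and tin below 0.2 N and linear speed of tin below 0.03 m/s and height (world z) of tin between -0.004 and 0.004 m and horizontal distance between tin and bay0 above 0.06 m and horizontal distance between tin and bay1 above 0.06 m and horizontal distance between tin and bay2 above 0.06 m), for 0.2 s.
At the end, for the whole second after the job is handed in: The tin that had fallen stands at rest and let go in the rack's free bay, lid up (within 7 degrees of upright), its base on the bay's floor (within 5 mm) and within 16 mm of the bay's centre; the other two tins stand upright in their bays (angle between each of tin, tin_b, tin_c's own z axis and vertical below 0.12 rad and contact force between the fingers and tin below 0.2 N and linear speed of tin below 0.03 m/s and ((horizontal distance between tin and bay0 below 0.016 m and z of tin in the frame of bay0 below 0.005 m) or (horizontal distance between tin and bay1 below 0.016 m and z of tin in the frame of bay1 below 0.005 m) or (horizontal distance between tin and bay2 below 0.016 m and z of tin in the frame of bay2 below 0.005 m))); the robot touches nothing.
It fails at once if one of the other tins was moved by more than 25 mm (distance of any of tin_b, tin_c from where it was at the start of the episode above 0.025 m).
It fails at once if another thing on the counter was moved by more than 40 mm (distance of any of cup, spatula, scraper, jar from where it was at the start of the episode above 0.04 m).
It fails at once if the tin was dropped or toppled (faster than 0.6 m/s while not held) (contact force between the fingers and tin below 0.2 N and linear speed of tin above 0.6 m/s).
It also fails if it takes over 53 s, if anything falls off the work surface, if the arm or the gripper's body presses on something with over 40 N, if the wrist force passes 120 N, or if a joint passes its speed limit or range.

ROBOT

A 7-joint arm with a two-finger parallel gripper is mounted at the origin on the work surface. World frame = base frame: x ahead of the robot, y to its left, z up, the work surface at z = 0. Lengths are in m, angles in rad, forces in N, time in s.
With the tool pointing down it reaches from about 0.4 to 0.85 m from the base axis. Payload 10.4 kg.
Tool frame: the origin (TCP) lies on the centre line of the jaws, within the pads' length; the fingertips stand 14 mm ahead of it and the grasp point (between the pads) lies 5 mm behind it (tip_reach is the z of the fingertips in the tool frame, in m); z points along the fingers, x is the direction in which the jaws open and shut, and the axes are right-handed (so a half turn about z gives the same grasp; the last joint's range is limited). The gripper opens to 87 mm and grips with 3 to 60 N. Pads are 19 mm wide; open, the fingers measure 117 mm over their backs; the gripper's body (75 mm by 190 mm) begins 51 mm behind the grasp point.
Start: joints at [1.304, 0.332, -0.065, 1.46, 0.022, 1.35, -0.088], TCP at [0.151, -0.607, 0.237] pointing down, gripper open.
Joint ranges: [-2.6, 2.6], [-0.5, 2.12], [-1.47, 1.34], [0.16, 2.42], [-1.27, 4.41], [0.06, 2.06], [-2.6, 2.6]. Speed limits (rad/s): [2.22, 2.22, 2.79, 2.79, 3.14, 3.14, 3.14].

INTERFACE

Orientations are given as a unit quaternion [x, y, z, w].
In Python, from bench import * gives the robot as it stands.
- The arm moves only by the tool carry_out, never from a script. Its argument "rows" is a list of rows, each a list of 5 numbers: the closure, from -1 (fully open) to 1 (shut), so that 0 is half open, then the shift along the tool's x, y, z in units of 30 mm (1.0 is 30 mm), then the turn about the tool's z in units of 5 degrees (1.0 is 5 degrees). In form: [[jaw, x, y, z, turn], ...]. A call has 1 to 20 rows; each row shifts and turns the pose as measured when the row begins, along the tool's axes as they then stand; what a row does not reach is not made up. A row lasts 1/12 s, in which the tool goes at most 41.7 mm and 7.16 degrees, less where a joint would pass 70% of its speed; a pose out of reach is approached as far as the arm can. A call is refused whole if a number of a shift passes 1 or a number of a turn 1, either way. A call with a gripper value outside its range is refused whole. The fingers move at their own pace and stop on an object; "force" is the grip in N (left out, the last holds). Time passes only in rows, so rows that do not move let the fingers close. It gives the time, the measured TCP pose, the force and the opening at its end, in the units of the state.
- read_state(): the state, without advancing time (a new reading comes with each control period).
- camera(name): name is "scene" or "side" or "wrist"; returns the picture (480x640x3 uint8, blue, green, red); there is no depth.
- camera_info(name): a dict with "fx", "fy", "cx", "cy" (pixels), "extrinsics" (4x4, takes a point from camera to world coordinates); the wrist camera has in their place "tool_from_camera" (4x4, takes a point from camera to tool coordinates, whose origin is the TCP and whose axes are the tool frame's). Camera axes: x right, y down, z forward; pixel columns grow to the right and rows downward; lengths in m; the calibration is good to about 2 mm. A picture is of the moment at which its call begins: read the wrist's pose just before it. camera_info takes no time and is no camera call.
- close_job(): hands the job in, once; it reports no verdict.
Trained networks look in the newest picture that a camera, given by its name, has taken for a name from the list of things; names that differ only in an ending like _2 or _b are one class to them, and where a whole thing is asked for, a point or a joint stands for the part that bears it (a point fixed in the world has none). Each returns a list of dicts, best first, with "conf" (0 to 1); they miss things now and then, are a little off and sometimes report something else, mostly with a low value. They report only what shows in the picture. A call takes as long as a camera call. They do not tell look-alikes from the thing itself.
- recognise(query, camera): "box" ([centre column, centre row, width, height] in pixels, round what is visible of it).
- silhouettes(query, camera): "mask" (480x640 bool, what is visible of it) and "box" ([centre column, centre row, width, height] in pixels, round what is visible of it).
- pinpoint(query, camera): "xy" ([column, row] in pixels: a listed point, or the origin of a listed thing).
The state is a dict: "time": time; "joint_positions": joint angles; "joint_vel": joint speeds; "joint_torque": joint torques, N m; "ee_pos": TCP position; "eef_rot": TCP orientation; "ft_force": force on the tool from outside, world axes, zero at the start; "torque": the same for the moment, N m; "width": finger opening in m.
Only numpy, scipy, OpenCV 4.12 (cv2) and the standard library are available. Lean on these libraries where they do the work, as an engineer would, in place of code of your own. Each camera call takes 0.05 s, during which the arm holds its last target. There are 200 camera calls.

## Working session

There is one attempt and no reset: what is moved stays moved. The work goes in short steps, Python scripts to look and compute and a tool call to move; the robot and the scene stay as the last step left them, time stands still between calls to the robot, and variables do not carry over. Pictures are saved under pics/ and viewed, about 8 in all and at most 12, crops included, and the job is handed in when it is done.

Besides the shell and the picture viewer there is one more tool, called as name([rows], argument=value, ...), one row to a line, values as JSON. carry_out: Moves the arm, as the interface text tells. Its arguments: {"type":"object","properties":{"rows":{"type":"array","items":{"type":"array","items":{"type":"number"}}},"force":{"type":"number"}},"required":["rows"]}

```bash
mkdir -p pics; ls; cat > h.py <<'E'
from bench import *
import numpy as np, cv2
from scipy.spatial.transform import Rotation as R
def ext(name,s=None):
    i=camera_info(name)
    if name=="wrist":
        T=np.eye(4);s=s or read_state();T[:3,:3]=R.from_quat(s["eef_rot"]).as_matrix();T[:3,3]=s["ee_pos"]
        return i,T@np.array(i["tool_from_camera"])
    return i,np.array(i["extrinsics"])
def world(name,uv,z,s=None):
    i,E=ext(name,s)
    d=E[:3,:3]@np.array([(uv[0]-i["cx"])/i["fx"],(uv[1]-i["cy"])/i["fy"],1.])
    return E[:3,3]+d*(z-E[2,3])/d[2]
def pix(name,p,s=None):
    i,E=ext(name,s)
    c=E[:3,:3].T@(np.array(p)-E[:3,3])
    return np.array([i["fx"]*c[0]/c[2]+i["cx"],i["fy"]*c[1]/c[2]+i["cy"]])
E
python3 - <<'E'
from h import *
s=read_state();print(s["ee_pos"],s["eef_rot"],s["width"])
print(R.from_quat(s["eef_rot"]).as_matrix().round(2))
for c in("scene","side"):
    im=camera(c);cv2.imwrite(f"pics/{c}0.png",im)
    print(c,ext(c)[1].round(2).tolist())
    for q in("tin","rack","bay0","bay1","bay2","cup","scraper","spatula","jar"):
        for d in pinpoint(q,c)[:5]:
            print(q,np.round(d["xy"]),round(d["conf"],2),world(c,d["xy"],.005 if "bay" in q else 0).round(3))
print(camera_info("wrist"))
E
```

```text
pics
[ 0.15074768 -0.60615933  0.23573863] [ 7.87842919e-01 -6.15875811e-01 -5.91318742e-04 -4.13175230e-04] 0.0867639657582669
[[ 0.24 -0.97 -0.  ]
 [-0.97 -0.24  0.  ]
 [-0.    0.   -1.  ]]
scene [[0.53, 0.71, -0.46, 1.09], [0.85, -0.45, 0.28, -0.39], [-0.01, -0.54, -0.84, 1.03], [0.0, 0.0, 0.0, 1.0]]
tin [261. 250.] 0.95 [ 0.477 -0.192  0.   ]
tin [336. 260.] 0.85 [ 0.612 -0.04   0.   ]
tin [156. 271.] 0.8 [ 0.389 -0.454  0.   ]
tin [394. 218.] 0.77 [0.585 0.171 0.   ]
tin [214. 312.] 0.77 [ 0.572 -0.375  0.   ]
rack [416. 202.] 0.9 [0.572 0.257 0.   ]
rack [398. 220.] 0.32 [0.594 0.176 0.   ]
bay0 [417. 204.] 0.91 [0.582 0.254 0.005]
bay0 [399. 221.] 0.85 [0.603 0.172 0.005]
bay0 [436. 183.] 0.85 [0.553 0.347 0.005]
bay1 [417. 204.] 0.91 [0.582 0.254 0.005]
bay1 [399. 221.] 0.85 [0.603 0.172 0.005]
bay1 [436. 183.] 0.85 [0.553 0.347 0.005]
bay2 [417. 204.] 0.91 [0.582 0.254 0.005]
bay2 [399. 221.] 0.85 [0.603 0.172 0.005]
bay2 [436. 183.] 0.85 [0.553 0.347 0.005]
cup [333. 176.] 0.89 [0.365 0.11  0.   ]
scraper [303. 200.] 0.89 [ 0.393 -0.012  0.   ]
scraper [433. 187.] 0.33 [0.5
[... 928 characters left out ...]
01 0.   ]
scraper [244. 266.] 0.62 [ 0.393 -0.019  0.   ]
scraper [307. 205.] 0.56 [0.575 0.25  0.   ]
spatula [404. 293.] 0.7 [ 0.704 -0.182  0.   ]
spatula [315. 216.] 0.69 [0.586 0.182 0.   ]
jar [378. 235.] 0.89 [0.72  0.053 0.   ]
{'fx': 376.49776086277654, 'fy': 376.49776086277654, 'cx': 326.17595243014097, 'cy': 237.960957520023, 'tool_from_camera': array([[ 9.99999616e-01, -8.60813376e-04,  1.63372807e-04,
        -6.15991733e-04],
       [ 7.93131839e-04,  9.68577251e-01,  2.48711640e-01,
        -6.79829917e-02],
       [-3.72333491e-04, -2.48711415e-01,  9.68577562e-01,
        -1.48839437e-01],
       [ 0.00000000e+00,  0.00000000e+00,  0.00000000e+00,
         1.00000000e+00]])}
```

View pics/scene0.png

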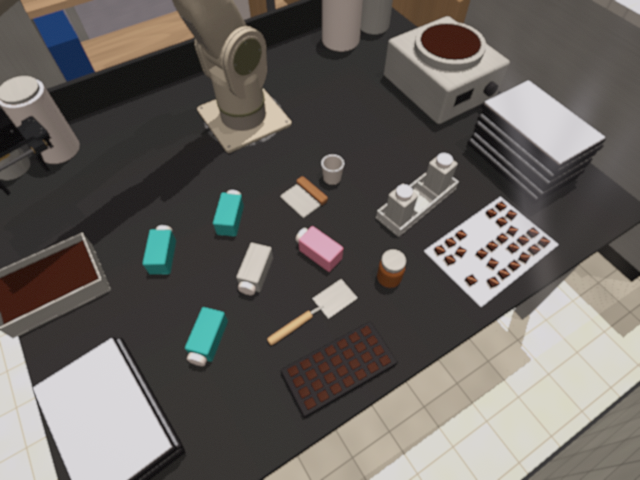

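View pics/side0.png

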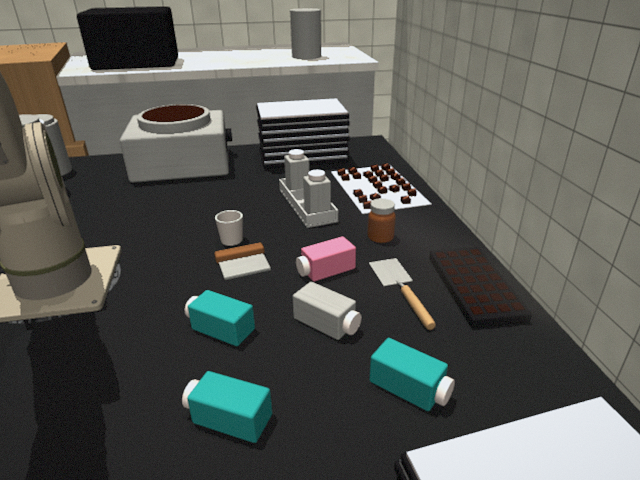

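The steel tin is the grey one: body at scene (255,268), lid at (247,287). In the side view its lid is at (350,320). The look-alikes are turquoise or pink, and the middle bay, at about (417,203), is free.

```bash
python3 - <<'E'
from h import *
b=world("scene",(261,250),.028);l=world("scene",(247,287),.028);b2=world("side",(301,299),.028);l2=world("side",(350,321),.028)
print(b,l,b2,l2)
for d in (l-b,l2-b2): print(np.linalg.norm(d),np.degrees(np.arctan2(d[1],d[0])))
print(read_state()["joint_positions"])
M=R.from_quat(read_state()["eef_rot"]).as_matrix()
print(M.T@(np.array([.52,-.2,.25])-read_state()["ee_pos"])/.03)
E
```

```text
[ 0.49448813 -0.19794511  0.028     ] [ 0.57019647 -0.2777105   0.028     ] [ 0.49445556 -0.19634873  0.028     ] [ 0.57037169 -0.27652321  0.028     ]
0.10997394786607678 -46.49478285947077
0.11041379712535127 -46.56271247778215
[ 1.30444975  0.33221808 -0.06469845  1.46004252  0.02160573  1.34987178
 -0.0885098 ]
[-10.18239628 -15.21137423  -0.44820792]
```

carry_out([
  [-1, -0.56, -0.95, 0, 0],
  [-1, -0.56, -0.95, 0, 0],
  [-1, -0.56, -0.95, 0, 0],
  [-1, -0.56, -0.95, 0, 0],
  [-1, -0.56, -0.95, 0, 0],
  [-1, -0.56, -0.95, 0, 0],
  [-1, -0.56, -0.95, 0, 0],
  [-1, -0.56, -0.95, 0, 0],
  [-1, -0.56, -0.95, 0, 0],
  [-1, -0.56, -0.95, 0, 0],
  [-1, -0.56, -0.95, 0, 0],
  [-1, -0.56, -0.95, 0, 0],
  [-1, -0.56, -0.95, 0, 0],
  [-1, -0.56, -0.95, 0, 0],
  [-1, -0.56, -0.95, 0, 0],
  [-1, -0.56, -0.95, 0, 0],
  [-1, 0, 0, 0, -1],
  [-1, 0, 0, 0, -1],
  [-1, 0, 0, 0, -1],
  [-1, 0, 0, 0, -1],
], force=8)

```text
time: 2.67
ee_pos: [0.5456, -0.2165, 0.2359]
eef_rot: [0.884, -0.467, 0.001, 0.001]
ft_force: [-0.6, -0.5, 0.7]
width: 0.0867
```

carry_out([
  [-1, 0, 0, 0, -1],
  [-1, 0, 0, 0, -1],
  [-1, 0, 0, 0, -1],
  [-1, 0, 0, 0, -1],
  [-1, 0, 0, 0, -1],
  [-1, 0, 0, 0, -1],
  [-1, 0, 0, 0, -1],
  [-1, 0, 0, 0, -1],
  [-1, 0, 0, 0, -1],
  [-1, 0, 0, 0, -1],
  [-1, 0, 0, 0, -1],
  [-1, 0, 0, 0, -1],
  [-1, 0, 0, 0, -1],
  [-1, 0, 0, 0, -1],
  [-1, 0, 0, 0, -1],
  [-1, 0, 0, 0, -1],
  [-1, 0, 0, 0, -1],
  [-1, 0, 0, 0, -1],
  [-1, 0, 0, 0, -1],
  [-1, 0, 0, 0, -1],
])

```text
time: 4.33
ee_pos: [0.5457, -0.2171, 0.2368]
eef_rot: [0.908, 0.419, 0.001, 0.002]
ft_force: [0.8, 0.2, -0.6]
width: 0.087
```

```bash
cat >> h.py <<'E'
def yaw(s): M=R.from_quat(s["eef_rot"]).as_matrix();return np.degrees(np.arctan2(M[1,0],M[0,0]))
def go(t,s):
    M=R.from_quat(s["eef_rot"]).as_matrix();return (M.T@(np.array(t)-s["ee_pos"])/.03).round(2)
def st():
    s=read_state();print("t",round(s["time"],2),"p",np.round(s["ee_pos"],4),"yaw",yaw(s).round(1),"w",round(s["width"],4),"F",np.round(s["ft_force"],1),"j7",round(s["joint_positions"][6],2));return s
E
python3 - <<'E'
from h import *
s=st();im=camera("wrist");cv2.imwrite("pics/w0.png",im)
for d in pinpoint("tin","wrist")[:3]:print(np.round(d["xy"]),d["conf"],world("wrist",d["xy"],.028,s))
for d in silhouettes("tin","wrist")[:3]:
    c=cv2.minAreaRect(np.argwhere(d["mask"])[:,::-1].astype(np.float32));print(c,d["conf"])
E
```

```text
t 4.33 p [ 0.5457 -0.2171  0.2368] yaw 49.5 w 0.087 F [ 0.8  0.2 -0.6] j7 1.01
[313. 159.] 0.82 [ 0.49923922 -0.19284041  0.028     ]
[ 56. 253.] 0.78 [ 0.40237156 -0.44700665  0.028     ]
[182. 108.] 0.66 [ 0.38859804 -0.25303321  0.028     ]
((471.6845703125, 123.37918090820312), (145.74136352539062, 80.6124267578125), 34.99201965332031) 0.92
((48.0, 196.5), (139.0, 96.0), 90.0) 0.82
((173.34906005859375, 52.65113830566406), (114.96131134033203, 87.87869262695312), 84.05313110351562) 0.76
```

View pics/w0.png

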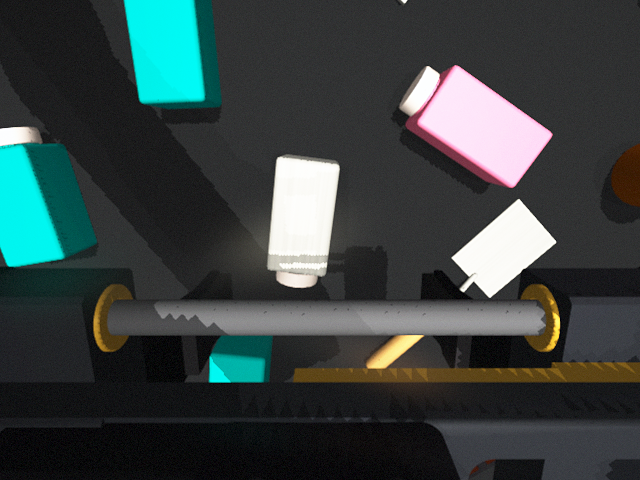

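The wrist view shows the grey tin with its base edge at (281,156)–(338,161) and its lid at (297,280), pointing down the image (tool +y).

```bash
python3 - <<'E'
from h import *
s=st()
P=[world("wrist",p,.056,s)[:2] for p in((281,156),(338,161),(327,276),(269,271))]
for a in P:print(a.round(4))
b=(P[0]+P[1])/2;h=(P[2]+P[3])/2;d=(h-b);n=np.linalg.norm(d);ang=np.degrees(np.arctan2(d[1],d[0]))
print(n,np.linalg.norm(P[1]-P[0]),np.linalg.norm(P[2]-P[3]),ang,"jawyaw",ang+90)
g=b+d/n*.083;print("base",b,"grasp",g,go([*g,.1],s),"turn",-(ang+90-yaw(s))/5)
E
```

```text
t 4.48 p [ 0.5457 -0.2171  0.2367] yaw 49.1 w 0.0871 F [-0.2  1.1 -0.5] j7 1.0
[ 0.4792 -0.2101]
[ 0.5143 -0.176 ]
[ 0.5873 -0.2517]
[ 0.5485 -0.2891]
0.10510058767813171 0.04895969612766466 0.053899899021113924 -47.39254730830447 jawyaw 42.60745269169553
base [ 0.49675479 -0.19303076] grasp [ 0.55294344 -0.25411951] [-0.77  0.97  4.56] turn 1.3014111688041097
```

carry_out([
  [-1, -0.4, 0.5, 0, 0],
  [-1, -0.4, 0.5, 0, 0],
  [-1, 0, 0, 0, 0.65],
  [-1, 0, 0, 0, 0.65],
  [-1, 0, 0, 0.9, 0],
  [-1, 0, 0, 0.9, 0],
  [-1, 0, 0, 0.9, 0],
  [-1, 0, 0, 0.9, 0],
  [-1, 0, 0, 0.9, 0],
  [-1, 0, 0, 0, 0],
])

```text
time: 5.32
ee_pos: [0.5552, -0.2586, 0.0995]
eef_rot: [0.94, 0.342, 0.003, 0.005]
ft_force: [-1.1, 0.1, -1.1]
width: 0.0871
```

```bash
python3 - <<'E'
from h import *
s=st();print(go([.5529,-.2541,.023],s))
E
```

```text
t 5.32 p [ 0.5552 -0.2586  0.0995] yaw 40.0 w 0.0871 F [-1.1  0.1 -1.1] j7 0.84
[ 0.03 -0.19  2.55]
```

carry_out([
  [-1, 0, -0.2, 0.5, -0.5],
  [-1, 0, 0, 0.7, 0],
  [-1, 0, 0, 0.7, 0],
  [-1, 0, 0, 0.55, 0],
  [-1, 0, 0, 0.1, 0],
  [-1, 0, 0, 0, 0],
])

```text
time: 5.82
ee_pos: [0.5549, -0.2559, 0.0271]
eef_rot: [0.934, 0.356, 0.004, 0.007]
ft_force: [-0.0, 1.1, 0.2]
width: 0.0869
```

```bash
python3 - <<'E'
from h import *
s=st();print(go([.5529,-.2541,.023],s))
E
```

```text
t 5.82 p [ 0.5549 -0.2559  0.0271] yaw 41.7 w 0.0869 F [-0.   1.1  0.2] j7 0.82
[-0.01 -0.09  0.14]
```

carry_out([
  [-1, 0, -0.1, 0.1, 0],
  [1, 0, 0, 0, 0],
  [1, 0, 0, 0, 0],
  [1, 0, 0, 0, 0],
  [1, 0, 0, 0, 0],
  [1, 0, 0, 0, 0],
  [1, 0, 0, 0, 0],
  [1, 0, 0, 0, 0],
  [1, 0, 0, 0, 0],
], force=6)

```text
time: 6.57
ee_pos: [0.5559, -0.2552, 0.0308]
eef_rot: [0.935, 0.354, 0.007, 0.01]
ft_force: [0.6, 0.1, -1.2]
width: 0.0568
```

carry_out([
  [1, 0, -0.19, -0.35, 0],
  [1, 0, -0.19, -0.35, 0],
  [1, 0, -0.27, -0.29, 0],
  [1, 0, -0.27, -0.29, 0],
  [1, 0, -0.34, -0.21, 0],
  [1, 0, -0.34, -0.21, 0],
  [1, 0, -0.38, -0.12, 0],
  [1, 0, -0.38, -0.12, 0],
])

```text
time: 7.23
ee_pos: [0.5036, -0.1968, 0.0936]
eef_rot: [0.935, 0.355, 0.006, 0.01]
ft_force: [0.2, 0.8, -3.0]
width: 0.056
```

```bash
python3 - <<'E'
from h import *
s=st();im=camera("side");cv2.imwrite("pics/s1.png",cv2.resize(im[180:420,200:520],None,fx=2,fy=2))
E
```

```text
t 7.23 p [ 0.5036 -0.1968  0.0936] yaw 41.5 w 0.056 F [ 0.2  0.8 -3. ] j7 0.81
```

View pics/s1.png

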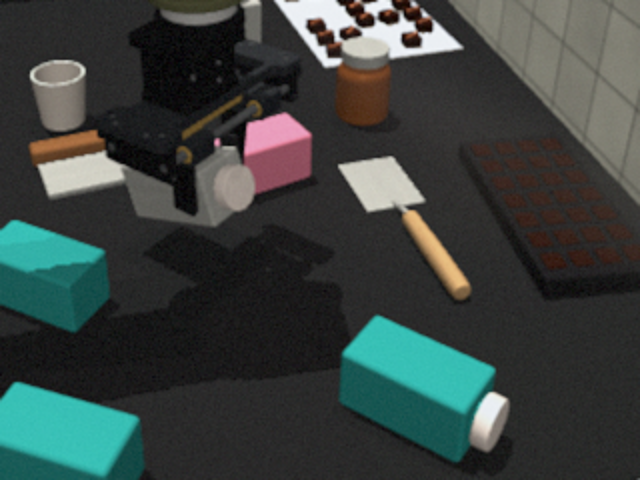

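The tin is held but still nearly horizontal, because the grip friction is too high. I'll lower it close to the counter and relax to 3 N so that it swings base-down.

carry_out([
  [1, 0, 0, 0.4, 0],
  [1, 0, 0, 0.4, 0],
  [1, 0, 0, 0.4, 0],
  [1, 0, 0, 0.3, 0],
])

```text
time: 7.62
ee_pos: [0.5048, -0.196, 0.0492]
eef_rot: [0.934, 0.356, 0.007, 0.013]
ft_force: [1.0, -0.8, 0.3]
width: 0.0562
```

carry_out([
  [1, 0, 0, 0, 0],
  [1, 0, 0, 0, 0],
  [1, 0, 0, 0, 0],
], force=3)

```text
time: 7.87
ee_pos: [0.5037, -0.1959, 0.045]
eef_rot: [0.935, 0.355, 0.006, 0.01]
ft_force: [0.5, 0.6, -1.5]
width: 0.056
```

```bash
python3 - <<'E'
from h import *
s=st();im=camera("side");cv2.imwrite("pics/s2.png",cv2.resize(im[180:420,200:520],None,fx=2,fy=2))
E
```

```text
t 7.87 p [ 0.5037 -0.1959  0.045 ] yaw 41.7 w 0.056 F [ 0.5  0.6 -1.5] j7 0.76
```

View pics/s2.png

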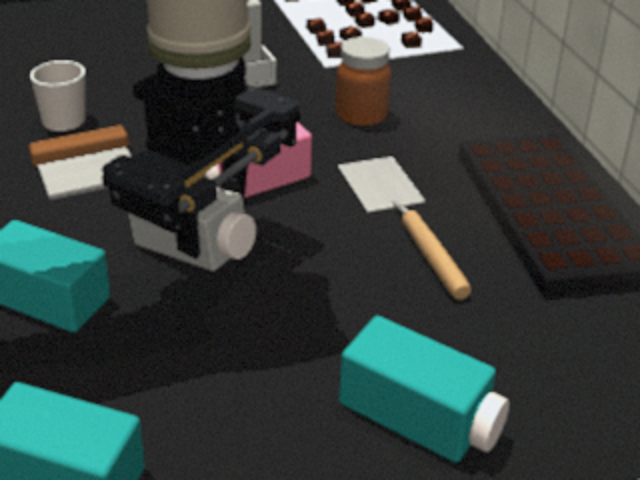

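carry_out([
  [1, 0, -0.1, -0.2, 0],
  [1, 0, -0.1, -0.2, 0],
  [1, 0, -0.1, -0.2, 0],
  [1, 0, -0.1, -0.2, 0],
  [1, 0, -0.1, -0.2, 0],
  [1, 0, -0.1, -0.2, 0],
])

```text
time: 8.42
ee_pos: [0.4897, -0.1802, 0.0843]
eef_rot: [0.935, 0.356, 0.005, 0.01]
ft_force: [-0.3, 0.5, -1.4]
width: 0.0558
```

```bash
python3 - <<'E'
from h import *
s=st();im=camera("side");cv2.imwrite("pics/s3.png",cv2.resize(im[200:380,220:460],None,fx=3,fy=3))
E
```

```text
t 8.42 p [ 0.4897 -0.1802  0.0843] yaw 41.7 w 0.0558 F [-0.3  0.5 -1.4] j7 0.79
```

View pics/s3.png

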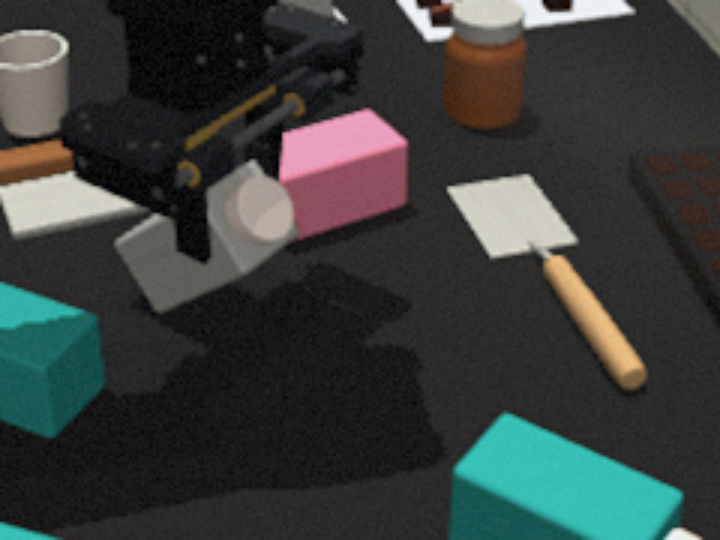

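It is now tilted about 40° with the base down, and still turning. I'll wait, creep along +y, then jerk toward −y to help the swing.

carry_out([
  [1, 0, 0.1, 0, 0],
  [1, 0, 0.2, 0, 0],
  [1, 0, 0.3, 0, 0],
  [1, 0, 0.3, 0, 0],
  [1, 0, 0.3, 0, 0],
  [1, 0, 0.3, 0, 0],
  [1, 0, 0.2, 0, 0],
  [1, 0, 0.1, 0, 0],
  [1, 0, -1, -0.1, 0],
  [1, 0, -0.7, 0, 0],
  [1, 0, -0.4, 0, 0],
  [1, 0, -0.2, 0, 0],
  [1, 0, -0.1, 0, 0],
])

```text
time: 9.55
ee_pos: [0.4835, -0.1733, 0.088]
eef_rot: [0.935, 0.354, 0.007, 0.011]
ft_force: [0.4, -0.6, -2.0]
width: 0.0557
```

```bash
python3 - <<'E'
from h import *
s=st();im=camera("side");cv2.imwrite("pics/s4.png",cv2.resize(im[200:380,220:460],None,fx=3,fy=3))
E
```

```text
t 9.55 p [ 0.4835 -0.1733  0.088 ] yaw 41.4 w 0.0557 F [ 0.4 -0.6 -2. ] j7 0.79
```

View pics/s4.png

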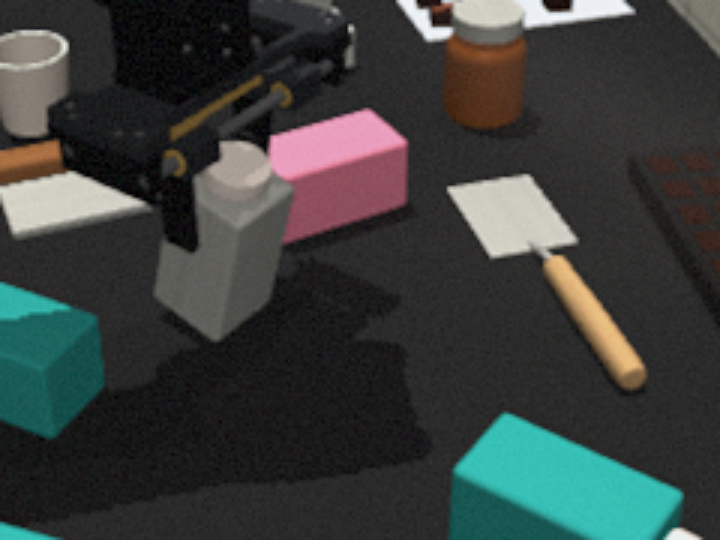

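It is now almost upright, leaning about 10–15°. I'll lower it onto the counter with a slight drag toward −y to square it up.

carry_out([
  [1, 0, -0.1, 0.1, 0],
  [1, 0, -0.15, 0.1, 0],
  [1, 0, -0.15, 0.1, 0],
  [1, 0, -0.15, 0.1, 0],
  [1, 0, -0.15, 0.1, 0],
  [1, 0, -0.1, 0.1, 0],
])

```text
time: 10.1
ee_pos: [0.47, -0.1561, 0.0697]
eef_rot: [0.936, 0.353, 0.009, 0.013]
ft_force: [0.2, -1.7, 3.6]
width: 0.0562
```

```bash
python3 - <<'E'
from h import *
s=st();im=camera("side");cv2.imwrite("pics/s5.png",cv2.resize(im[200:380,220:460],None,fx=3,fy=3))
E
```

```text
t 10.1 p [ 0.47   -0.1561  0.0697] yaw 41.3 w 0.0562 F [ 0.2 -1.7  3.6] j7 0.76
```

View pics/s5.png

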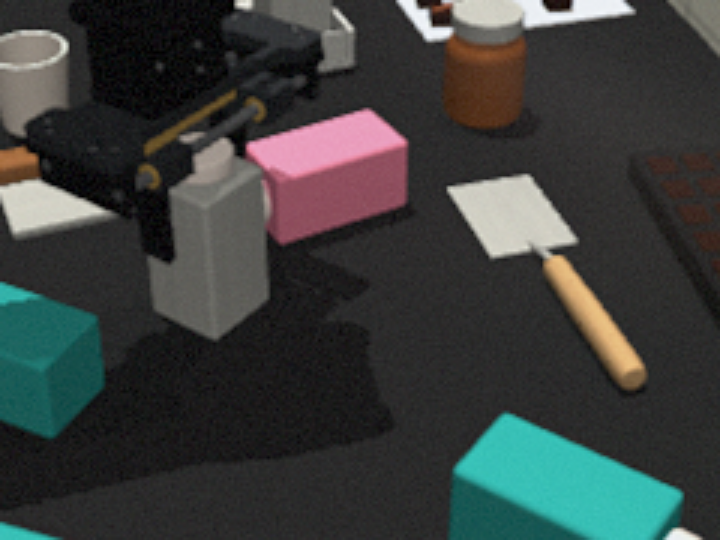

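It stands upright on the counter. I'll release, rise, and check it.

carry_out([
  [0.2, 0, 0, 0, 0],
  [-1, 0, 0, 0, 0],
  [-1, 0, 0, 0, 0],
  [-1, 0, 0, 0, 0],
  [-1, 0, 0, 0, 0],
  [-1, 0, 0, 0, 0],
  [-1, 0, 0, -0.3, 0],
  [-1, 0, 0, -0.7, 0],
  [-1, 0, 0, -0.9, 0],
  [-1, 0, 0, -1, 0],
  [-1, 0, 0, -1, 0],
  [-1, 0, 0, -1, 0],
  [-1, 0, 0, 0, 0],
])

```text
time: 11.23
ee_pos: [0.4637, -0.1512, 0.2233]
eef_rot: [0.935, 0.354, 0.007, 0.009]
ft_force: [1.1, 1.0, 0.3]
width: 0.0866
```

```bash
python3 - <<'E'
from h import *
s=st();ims={c:camera(c) for c in("side","scene","wrist")}
for c in ims:
  for q in ("tin",):
    for d in pinpoint(q,c)[:6]:print(c,q,np.round(d["xy"]),round(d["conf"],2),world(c,d["xy"],0,s).round(4))
  for d in silhouettes("tin",c)[:6]:
    print(c,"box",np.round(d["box"]),round(d["conf"],2))
a=cv2.resize(ims["side"][200:380,220:460],(400,300));b=cv2.resize(ims["wrist"],(400,300))
c=cv2.resize(ims["scene"][120:300,230:470],(400,300))
cv2.imwrite("pics/m6.png",np.vstack([np.hstack([a,b]),np.hstack([c,c*0])]))
cv2.imwrite("pics/wr6.png",ims["wrist"])
E
```

```text
t 11.23 p [ 0.4637 -0.1512  0.2233] yaw 41.5 w 0.0866 F [1.1 1.  0.3] j7 0.9
side tin [316. 216.] 0.88 [0.5892 0.1851 0.    ]
side tin [349. 253.] 0.88 [ 0.6318 -0.0132  0.    ]
side tin [262. 414.] 0.82 [ 0.4022 -0.4237  0.    ]
side tin [244. 326.] 0.64 [ 0.3843 -0.2205  0.    ]
side tin [288. 301.] 0.63 [ 0.4722 -0.162   0.    ]
side tin [378. 355.] 0.58 [ 0.6042 -0.3403  0.    ]
side box [329. 257.  56.  46.] 0.96
side box [286. 279.  40.  72.] 0.79
side box [318. 192.  26.  48.] 0.74
side box [226. 406.  89.  70.] 0.69
side box [296. 173.  28.  29.] 0.62
side box [412. 373.  84.  75.] 0.61
scene tin [222. 233.] 0.92 [ 0.3723 -0.2562  0.    ]
scene tin [335. 260.] 0.91 [ 0.6088 -0.0434  0.    ]
scene tin [154. 272.] 0.81 [ 0.3879 -0.4585  0.    ]
scene tin [268. 243.] 0.73 [ 0.4696 -0.1668  0.    ]
scene tin [395. 215.] 0.72 [0.5762 0.1786 0.    ]
scene tin [215. 309.] 0.67 [ 0.5686 -0.3685  0.    ]
scene box [206. 335.  39.  61.] 0.9
scene box [438. 175.  34.  39.] 0.85
scene box [160. 251.  28.  45.] 0.84
scene box [267. 235.  29.  42.] 0.77
scene box [319. 250.  45.  44.] 0.73
scene box [228. 214.  32.  41.] 0.6
wrist tin [525. 245.] 0.98 [ 0.6459 -0.0444  0.    ]
wrist tin [194. 243.] 0.96 [ 0.3895 -0.2677  0.    ]
wrist tin [332. 227.] 0.95 [ 0.4835 -0.1623  0.    ]
wrist box [331. 248.  74.  92.] 0.9
wrist box [174. 177. 114. 150.] 0.71
wrist box [512. 294.   9.   9.] 0.24
```

View pics/m6.png

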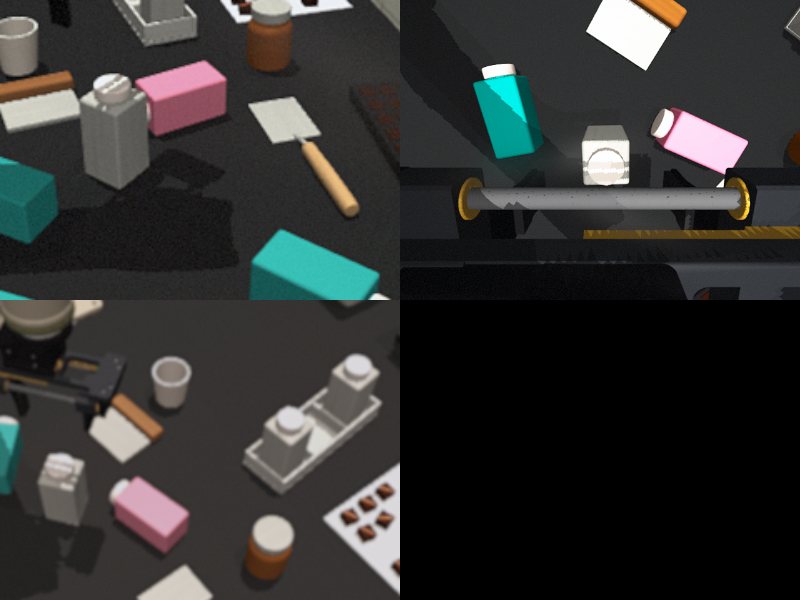

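The tin stands free and upright: in the wrist view it is square to the jaws, with its lid at about (328,266). Now the regrasp.

```bash
python3 - <<'E'
from h import *
s=st()
im=cv2.imread("pics/wr6.png");p=world("wrist",(328,266),.121,s);print(p)
print(pix("wrist",[*p[:2],.121],s),go([*p[:2],.082],s))
for c in(("scene",(267,222)),): pass
ps=[world("scene",(417,204),.005),world("side",(305,205),.005)];print(ps)
E
```

```text
t 11.68 p [ 0.4609 -0.1509  0.2164] yaw 41.5 w 0.0871 F [ 0.3  0.4 -0.4] j7 0.9
[ 0.4730148  -0.16140854  0.121     ]
[328. 266.] [0.05 0.47 4.49]
[array([0.5826444 , 0.25219883, 0.005     ]), array([0.56943175, 0.24365948, 0.005     ])]
```

carry_out([
  [-1, 0, 0.45, 0, 0],
  [-1, 0, 0, 0.5, 0],
  [-1, 0, 0, 0.8, 0],
  [-1, 0, 0, 0.8, 0],
  [-1, 0, 0, 0.8, 0],
  [-1, 0, 0, 0.5, 0],
  [-1, 0, 0, 0.3, 0],
  [-1, 0, 0, 0, 0],
])

```text
time: 12.35
ee_pos: [0.4712, -0.1615, 0.0988]
eef_rot: [0.935, 0.354, 0.004, 0.004]
ft_force: [0.4, 0.3, 0.1]
width: 0.0866
```

```bash
python3 - <<'E'
from h import *
s=st();print(go([.473,-.1614,.082],s))
E
```

```text
t 12.35 p [ 0.4712 -0.1615  0.0988] yaw 41.5 w 0.0866 F [0.4 0.3 0.1] j7 0.8
[0.04 0.03 0.56]
```

carry_out([
  [-1, 0, 0, 0.55, 0],
  [-1, 0, 0, 0.05, 0],
  [1, 0, 0, 0, 0],
  [1, 0, 0, 0, 0],
  [1, 0, 0, 0, 0],
  [1, 0, 0, 0, 0],
  [1, 0, 0, 0, 0],
  [1, 0, 0, 0, 0],
  [1, 0, 0, 0, 0],
  [1, 0, 0, 0, 0],
], force=25)

```text
time: 13.18
ee_pos: [0.4742, -0.1622, 0.0861]
eef_rot: [0.935, 0.354, 0.006, 0.006]
ft_force: [-0.5, 0.6, -1.9]
width: 0.0559
```

carry_out([
  [1, 0, 0, -0.3, 0],
  [1, 0, 0, -0.6, 0],
  [1, 0, 0, -0.8, 0],
  [1, 0, 0, -0.8, 0],
  [1, 0, 0, -0.8, 0],
  [1, 0, 0, -0.8, 0],
  [1, 0, 0, -0.6, 0],
  [1, 0, 0, -0.3, 0],
  [1, 0, 0, 0, 1],
  [1, 0, 0, 0, 1],
  [1, 0, 0, 0, 1],
  [1, 0, 0, 0, 1],
  [1, 0, 0, 0, 1],
])

```text
time: 14.27
ee_pos: [0.4687, -0.1585, 0.2458]
eef_rot: [0.99, 0.138, 0.005, 0.003]
ft_force: [0.2, -0.1, -2.6]
width: 0.056
```

```bash
python3 - <<'E'
from h import *
s=st();im=camera("scene")
for q in("bay1","rack"):
  for d in pinpoint(q,"scene"):print(q,np.round(d["xy"],1),round(d["conf"],2),world("scene",d["xy"],.005).round(4))
for d in silhouettes("rack","scene")[:1]:print(d["box"])
i,E=ext("scene")
c=cv2.resize(im[130:250,360:480],None,fx=5,fy=5,interpolation=cv2.INTER_CUBIC)
cv2.imwrite("pics/r7.png",c);print(go([.54,.19,.25],s),go([.576,.248,.25],s))
E
```

```text
t 14.27 p [ 0.4687 -0.1585  0.2458] yaw 15.8 w 0.056 F [ 0.2 -0.1 -2.6] j7 0.47
bay1 [432.6 184.4] 0.93 [0.5511 0.3357 0.005 ]
bay1 [395.  219.5] 0.85 [0.5921 0.167  0.005 ]
bay1 [419.4 204.9] 0.77 [0.5888 0.2559 0.005 ]
rack [415.  201.6] 0.84 [0.5729 0.2528 0.005 ]
rack [416.3 201.5] 0.66 [0.5746 0.2561 0.005 ]
[418.9, 207.8, 83.4, 65.3]
[  5.46 -10.53  -0.16] [  7.14 -12.06  -0.16]
```

View pics/r7.png

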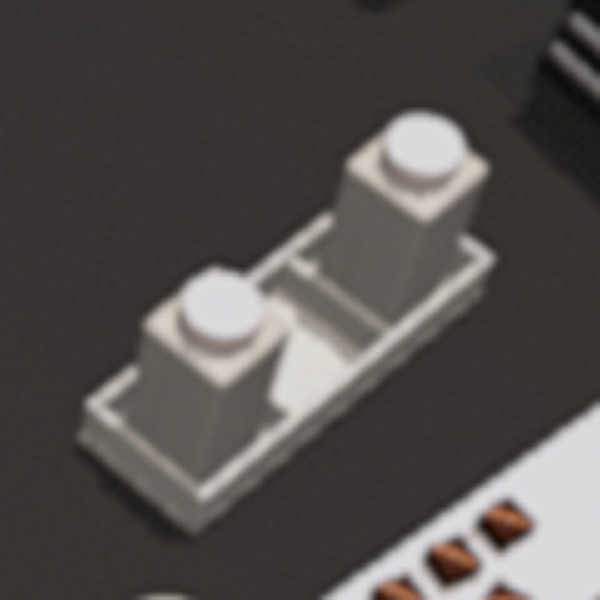

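The middle bay is free. The rack's rim corners in the crop are at about (85,403), (203,495) and (492,260); I'll use these to fix the rack's pose.

```bash
python3 - <<'E'
from h import *
s=st()
A,B,C=[world("scene",(360+x/5,130+y/5),.035)[:2] for x,y in((85,403),(203,495),(492,260))]
c=(A+C)/2;d=C-B;print(A,B,C,np.linalg.norm(A-B),np.linalg.norm(d),"ctr",c,"yaxis",np.degrees(np.arctan2(d[1],d[0])))
lids=[world("scene",(360+x/5,130+y/5),.121)[:2] for x,y in((222,308),(426,143))];print(lids,np.mean(lids,0),np.linalg.norm(lids[1]-lids[0]))
e=lids[1]-lids[0];print(np.degrees(np.arctan2(e[1],e[0]))-90)
E
```

```text
t 14.47 p [ 0.4688 -0.1586  0.2457] yaw 16.3 w 0.0557 F [ 0.3 -1.  -3. ] j7 0.48
[0.55684624 0.12730288] [0.63900177 0.1444357 ] [0.59915137 0.38181224] 0.08392296869391501 0.24069830907774747 ctr [0.5779988  0.25455756] yaxis 99.52986240222415
[array([0.59164791, 0.17717536]), array([0.56093677, 0.33977367])] [0.57629234 0.25847451] 0.16547321281071115
10.695873713215107
```

carry_out([
  [1, 0, 0, 0, 0.5],
  [1, 0, 0, 0, 0.4],
  [1, 0.2, -0.4, 0, 0],
  [1, 0.4, -0.86, 0, 0],
  [1, 0.4, -0.86, 0, 0],
  [1, 0.4, -0.86, 0, 0],
  [1, 0.4, -0.86, 0, 0],
  [1, 0.4, -0.86, 0, 0],
  [1, 0.4, -0.86, 0, 0],
  [1, 0.4, -0.86, 0, 0],
  [1, 0.4, -0.86, 0, 0],
  [1, 0.4, -0.86, 0, 0],
  [1, 0.4, -0.86, 0, 0],
  [1, 0.4, -0.86, 0, 0],
  [1, 0.4, -0.86, 0, 0],
  [1, 0.4, -0.86, 0, 0],
  [1, 0.4, -0.7, 0, 0],
  [1, 0.2, -0.3, 0, 0],
  [1, 0, 0, 0, 0],
])

```text
time: 16.05
ee_pos: [0.5603, 0.2648, 0.2407]
eef_rot: [0.992, 0.126, 0.001, 0.002]
ft_force: [-0.0, 0.7, -2.4]
width: 0.0559
```

```bash
python3 - <<'E'
from h import *
s=st();im=camera("wrist")
print(go([.578,.2555,.25],s))
c=(.578,.2555);a=np.radians(10.3);X=np.array([np.cos(a),np.sin(a)]);Y=np.array([-X[1],X[0]])
v=im.copy()
q=[pix("wrist",[*(np.array(c)+sx*.0425*X+sy*.1225*Y),.035],s) for sx,sy in((-1,-1),(1,-1),(1,1),(-1,1))]
cv2.polylines(v,[np.array(q,np.int32)],True,(0,0,255),1)
for k in(-.08,.08):
    p=pix("wrist",[*(np.array(c)+k*Y),.121],s);cv2.circle(v,tuple(int(t) for t in p),4,(0,255,0),1)
cv2.imwrite("pics/w8.png",v);print(np.round(q))
E
```

```text
t 16.05 p [0.5603 0.2648 0.2407] yaw 14.4 w 0.0559 F [-0.   0.7 -2.4] j7 -0.52
[ 0.49  0.45 -0.31]
[[291. 339.]
 [372. 344.]
 [400.  97.]
 [304.  89.]]
```

View pics/w8.png

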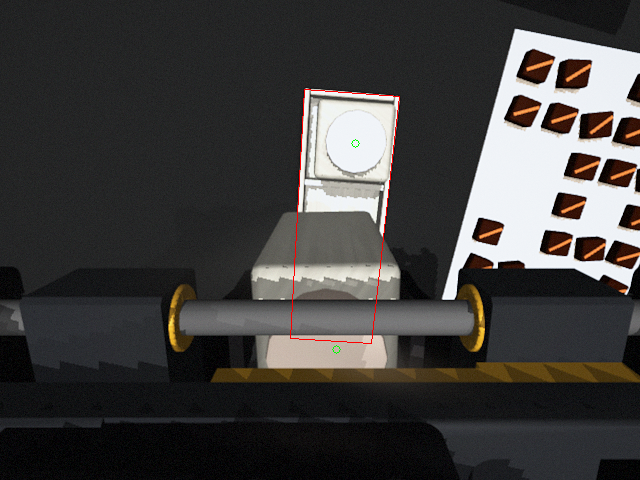

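The projected rack outline matches the picture at (304,89)–(400,97), so the rack pose is confirmed. Aligning next.

carry_out([
  [1, 0.25, 0.25, 0, 0.4],
  [1, 0.2, 0.2, 0, 0.3],
  [1, 0, 0, 0, 0],
  [1, 0, 0, 0, 0],
])

```text
time: 16.43
ee_pos: [0.579, 0.248, 0.2404]
eef_rot: [0.996, 0.091, 0.001, 0.003]
ft_force: [-0.2, -0.2, -2.7]
width: 0.056
```

```bash
python3 - <<'E'
from h import *
s=st();print(go([.578,.2555,.1],s))
E
```

```text
t 16.43 p [0.579  0.248  0.2404] yaw 10.4 w 0.056 F [-0.2 -0.2 -2.7] j7 -0.55
[ 0.01 -0.28  4.68]
```

Correct y, then descend to just above the divider height (base at about 45 mm).

carry_out([
  [1, 0, -0.2, 0.2, 0],
  [1, 0, 0, 0.6, 0],
  [1, 0, 0, 0.7, 0],
  [1, 0, 0, 0.7, 0],
  [1, 0, 0, 0.5, 0],
  [1, 0, 0, 0.2, 0],
  [1, 0, 0, 0, 0],
])

```text
time: 17.02
ee_pos: [0.5787, 0.2513, 0.1497]
eef_rot: [0.996, 0.089, 0.002, 0.003]
ft_force: [0.2, -0.2, -2.5]
width: 0.0562
```

```bash
python3 - <<'E'
from h import *
s=st();print(go([.578,.2555,.091],s))
E
```

```text
t 17.02 p [0.5787 0.2513 0.1497] yaw 10.2 w 0.0562 F [ 0.2 -0.2 -2.5] j7 -0.6
[-0.01 -0.15  1.96]
```

carry_out([
  [1, 0, -0.12, 0.2, 0],
  [1, 0, 0, 0.4, 0],
  [1, 0, 0, 0.4, 0],
  [1, 0, 0, 0.3, 0],
  [1, 0, 0, 0.2, 0],
  [1, 0, 0, 0.1, 0],
])

```text
time: 17.52
ee_pos: [0.5793, 0.2561, 0.1]
eef_rot: [0.996, 0.089, 0.004, 0.003]
ft_force: [-0.4, -0.2, -3.0]
width: 0.0561
```

```bash
python3 - <<'E'
from h import *
s=st();print(go([.578,.2555,.091],s))
E
```

```text
t 17.52 p [0.5793 0.2561 0.1   ] yaw 10.2 w 0.0561 F [-0.4 -0.2 -3. ] j7 -0.63
[-0.05  0.01  0.3 ]
```

Base is now about 10–15 mm above the bay floor. Lowering gently.

carry_out([
  [1, 0, 0, 0.12, 0],
  [1, 0, 0, 0.12, 0],
  [1, 0, 0, 0.1, 0],
])

```text
time: 17.77
ee_pos: [0.5802, 0.2567, 0.0901]
eef_rot: [0.996, 0.089, 0.005, 0.002]
ft_force: [-10.0, -6.2, 32.4]
width: 0.0556
```

carry_out([
  [1, 0, 0, 0.06, 0],
])

```text
time: 17.85
ee_pos: [0.5804, 0.2569, 0.0902]
eef_rot: [0.996, 0.089, 0.006, 0.002]
ft_force: [-11.6, -8.0, 23.3]
width: 0.0562
```

carry_out([
  [1, 0, 0, -0.04, 0],
  [0.2, 0, 0, 0, 0],
  [-1, 0, 0, 0, 0],
  [-1, 0, 0, 0, 0],
  [-1, 0, 0, 0, 0],
  [-1, 0, 0, 0, 0],
  [-1, 0, 0, 0, 0],
  [-1, 0, 0, -0.2, 0],
  [-1, 0, 0, -0.5, 0],
  [-1, 0, 0, -0.8, 0],
  [-1, 0, 0, -0.8, 0],
  [-1, 0, 0, -0.8, 0],
  [-1, 0, 0, -0.8, 0],
  [-1, 0, 0, 0, 0],
  [-1, 0, 0, 0, 0],
], force=10)

```text
time: 19.1
ee_pos: [0.5792, 0.2588, 0.223]
eef_rot: [0.996, 0.089, 0.008, 0.001]
ft_force: [-0.5, -0.6, -0.3]
width: 0.0867
```

```bash
python3 - <<'E'
from h import *
s=st();ims={c:camera(c) for c in("side","wrist","scene")}
c=np.array((.578,.2555));a=np.radians(10.3);X=np.array([np.cos(a),np.sin(a)]);Y=np.array([-X[1],X[0]])
for n,im in ims.items():
  for k in(-.08,0,.08):
    p=pix(n,[*(c+k*Y),.126],s);cv2.circle(im,tuple(int(t) for t in p),2,(0,0,255),-1)
A=cv2.resize(ims["side"][120:240,250:410],(400,300));B=cv2.resize(ims["wrist"],(400,300));C=cv2.resize(ims["scene"][130:250,340:500],(400,300));D=cv2.resize(ims["side"],(400,300))
cv2.imwrite("pics/end.png",np.vstack([np.hstack([A,B]),np.hstack([C,D])]))
E
```

```text
t 19.1 p [0.5792 0.2588 0.223 ] yaw 10.3 w 0.0867 F [-0.5 -0.6 -0.3] j7 -0.58
```

View pics/end.png

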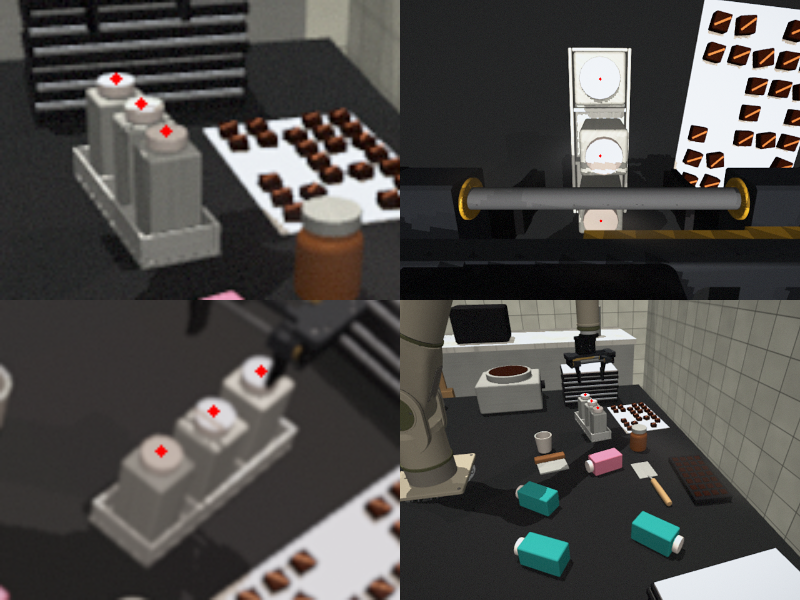

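All three tins stand upright, and their lids coincide with the predicted bay-centre points at lid height. The gripper is clear.

```bash
python3 -c "
from h import *
st();print(close_job())"
```

```text
t 19.25 p [0.5788 0.2586 0.2211] yaw 10.3 w 0.0867 F [-0.5 -0.6 -0.4] j7 -0.58
the job is handed in; nothing more can be done
None
```

The fallen tin now stands lid up in the rack's free middle bay, and I handed the job in at 19.3 s of the 53 s allowed. The hand-in gave no verdict.

**Standing it up:** I gripped the tin near its lid. At 6 N it stayed nearly horizontal when lifted, so I eased the grip to 3 N near the counter. A jerk toward the base and a light drag on the counter then brought it upright. I let go, and all three cameras showed it standing free.

**Placing it:** I took it again from above, carried it over the rack and lowered it into the bay. Contact came at a tool height of 90 mm, about where the bay floor was expected. The wrist force peaked at about 32 N there, firmer than I intended but well under the 120 N limit.

**Last checks:** In all three cameras, the three lids sit on the points predicted for the bay centres at lid height. The tins look upright. The cup, scraper, spatula and jar look unmoved; I judged that by eye and did not measure it. The gripper is open and clear, with about zero wrist force. No check failed or disagreed.

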